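Set the board cutter one notch wider and clamp the foam board

ROBOT

A 7-joint arm with a two-finger parallel gripper is mounted at the origin on the work surface. World frame = base frame: x ahead of the robot, y to its left, z up, the work surface at z = 0. Lengths are in mm, angles in rad, forces in N, time in s.
With the tool pointing down it reaches from about 400 to 900 mm from the base axis. Payload 5.5 kg.
Tool frame: the origin (TCP) lies on the centre line of the jaws, within the pads' length; the fingertips stand 25 mm ahead of it and the grasp point (between the pads) lies 6 mm ahead of it; z points along the fingers, y is the line along which they close (so a half turn about z gives the same grasp; the last joint's range is limited). The gripper opens to 85 mm and grips with 20 to 120 N. Pads are 22 mm wide; open, the fingers measure 114 mm over their backs; the gripper's body (76 mm by 85 mm) begins 54 mm behind the grasp point. The pads swing forward as they close: fully open they stand 13 mm farther back than shut.
Start: joints at [-0.895, 0.501, -0.427, 1.55, 0.221, 1.138, -0.21], TCP at [260.727, 595.417, 216.81] pointing down, gripper open.
Joint ranges: [-2.88, 2.88], [-0.31, 2.03], [-1.54, 1.56], [0.2, 2.42], [-1.41, 4.55], [0.19, 2.02], [-2.57, 2.57]. Speed limits (rad/s): [2.57, 2.57, 3.14, 3.14, 3.14, 3.14, 3.14].

INTERFACE

Orientations are given as a rotation vector (axis times angle).
In Python, from workcell import telemetry, viewer, bot gives the robot as it stands.
- The arm moves only by the tool drive_tool, never from a script. Its argument "increments" is one flat list of numbers, 7 for each row, row after row: the turn, a rotation vector about the tool's x, y, z in rad, then the shift along the tool's x, y, z in cm, then the gripper command: -1 is shut, 1 is fully open, values between are in proportion. In form: [wx, wy, wz, dx, dy, dz, gripper, wx, wy, wz, dx, dy, dz, gripper, ...]. A call has 1 to 20 rows; each row is the pose to reach, as a shift and turn from the pose commanded when the call began, along the tool's axes at that moment; what a row does not reach only later rows make up. A row lasts 1/10 s, in which the tool goes at most 50 mm and 8.59 degrees, less where a joint would pass 70% of its speed; a pose out of reach is approached as far as the arm can. A call with a gripper value outside its range is refused whole. The fingers move at their own pace and stop on an object; "force" is the grip in N (left out, the last holds). Time passes only in rows, so rows that repeat a pose let the fingers close. It gives the time, the measured TCP pose, the force, the opening and the grip force at its end, in the units of the state.
- telemetry.get_obs(): the state, without advancing time (a new reading comes with each control period).
- viewer.read_camera(name): name is "side" or "top"; returns (picture, depth): 384x512x3 uint8, blue, green, red; 384x512 float32, mm along the optical axis (not along the pixel's ray), 0 where there is no reading.
- viewer.get_calibration(name): a dict with "mtx" (3x3 intrinsics, pixels), "D" ([k1, k2, p1, p2, k3] as OpenCV has them; the pictures are not rectified), "R" (3x3) and "t" (3): a world point X has camera coordinates R X + t. Camera axes: x right, y down, z forward; pixel columns grow to the right and rows downward; lengths in mm; the calibration is good to about 2 mm. A picture is of the moment at which its call begins. get_calibration takes no time and is no camera call.
- bot.finish_job(): hands the job in; it is judged then, once.
The state is a dict: "clock": time; "joints": joint angles; "qd": joint speeds; "effort": joint torques, N m; "eef_pos": TCP position; "tcp_rot": TCP orientation; "force": force on the tool from outside, world axes, zero at the start; "moment": the same for the moment, N m; "gripper_width": finger opening in mm; "gripper_force": force on a finger pad.
Only numpy, scipy, OpenCV 4.12 (cv2) and the standard library are available. Lean on these libraries where they do the work, as an engineer would, in place of code of your own. Each camera call takes 0.05 s, during which the arm holds its last target. There are 200 camera calls.

TASK

Set the foam-board cutter up for the next cut, one notch wider: pull the stop's spring knob up, slide the stop one notch farther from the rail and let the pin drop back in. Then, with the rail still raised, slide the foam board under it until it lies flat and snug against both the stop and the fence, and bring the rail down to rest on the board. Leave the other things on the table where they are.

Things in the scene. Friction and masses are not known exactly. Their poses are not given: they have to be found in the camera images.
- cutter: the fixed rail cutter for foam board: a grey bed 300 mm (its x) by 410 mm (its y: from -300 to +110), bed top 18 mm above the table, white grid lines on it. Origin on the table, below the black cut line; x runs along the cut line away from the robot, y to the left, z up. It never moves during the job; its place and yaw differ each time.
- fence_face (a point): point on the fence's front (robot-side) face. The fence is an aluminium bar 8 mm high on the bed, along the cutter's y at cutter x = 70 mm (25 mm wide), to the right of the rail and beneath it. Point at y = -120 mm, 4 mm above the bed. Axes as the cutter's. The board's far long edge goes against it.
- stop (a joint): slide of the stop along the gauge bar, m, grows along the cutter's +y (away from the rail). It starts at 0, in a notch; notches are 30 mm apart (-0.03, 0, 0.03, 0.06), so one notch farther is 0.03. Rubs with about 2 N; cannot move while the pin is in a notch.
- stop_face (a point): middle of the stop plate's face that looks to the rail (cutter -y), 5 mm above the bed: a steel plate reaching from the carriage towards the robot, lower edge 2 mm and upper edge 22 mm above the bed, 70 mm long in front of the carriage (cutter x -5 to 65 mm). The board's left edge goes against it. Face 20 mm nearer the rail than the knob's axis. The carriage is a grey saddle 41 mm by 40 mm, its top 50 mm above the table. Axes as the cutter's.
- knob (a joint): lift of the spring knob, m: 0 is down (pin in its notch), 0.015 is the upper limit. The pin is 9 mm deep in the notch, so it must be lifted more than 10 mm to move the stop; the spring pulls down with 6 N when down and 10.5 N when up. Let go between notches, the pin rides on the bar and drops into the next notch reached; its round tip pulls itself in from about 2 mm off.
- knob_grip (a point): centre of the black mushroom knob on top of the stop, 30 mm in diameter and 26 mm high, upright; this centre is 79 mm above the table when down. It stands over the middle of the bar: cutter x = 82.5 mm, and y = 100 mm at the start (the next notch outward is at y = 130 mm). Below it a 14 mm neck, 10 mm long, and a bush whose top is 58 mm above the table.
- next_notch (a point): centre of the next notch outward, on top of the gauge bar (34 mm above the table): a slot 12 mm wide across the aluminium bar. The knob's axis must end above it. Fixed to the cutter.
- rail (a joint): angle of the clamp rail, rad: 0 is level, lying on the 10 mm board; grows as its near end lifts (starts 0.85 to 1.0, up, its free end some 300 mm above the table). A stiff hinge holds it raised; a push of about 1 N swings it, and below about 0.65 it sinks slowly by its own weight.
- rail_hinge (a point): the rail's hinge axis, 36 mm above the table at cutter x = 140 mm, y = 0, parallel to the cutter's y. The rail is an aluminium bar 36 mm wide and 330 mm long with a black finger lip (44 mm wide) at its free end, and a grey cutting head (56 mm long, 52 mm wide, standing 34 mm above the hinge line with a low cap on it) 42 to 98 mm from the hinge.
- rail_press (a point): a point on the top of the rail, 240 mm from the hinge towards the free end, where it can be pushed down; 12 mm above the rail's centre line.
- board_center (a point): centre of the loose white foam board: 130 mm (x) by 210 mm (y), 10 mm thick, 40 g, lying flat on the bed to the right of the rail, a little askew. Axes follow the board, x away from the robot, y to the left. Board's centre is 5 mm above its support.
- board_left (a point): middle of the board's left edge (the 130 mm side that goes to the stop), half-way up
- board_far (a point): middle of the board's far edge (the 210 mm side that goes to the fence), half-way up
- tape: bystander: roll of tape, 48 mm across, 24 mm high, on the near left corner of the bed; origin at its underside
- glue: bystander: white glue bottle, 48 mm across, 130 mm high, standing left of the bed in front of the gauge bar; origin at its underside
- mug: bystander: white mug, 80 mm across, 90 mm high, to the right; origin at its underside
- figure: bystander: terracotta figure, 68 mm across, 120 mm high, left of the end of the gauge bar; origin at its underside
- pad: bystander: cork sanding block 100 x 70 x 30 mm, at the left; origin at its underside
- ruler: bystander: steel ruler 300 x 30 x 5 mm, lying at the left; origin at its underside
- offcut: bystander: strip of foam board 170 x 50 x 10 mm, lying on the table at the right; origin at its underside
Things that resemble listed ones, but are neither listed nor needed, are in the scene too. What is shaped like the part that bears board_center but orange is not meant.

How it is judged:
By the outcome, as a careful person would: the job done as asked, in the order asked, and still so for the second after the job is handed in, with the robot touching nothing.
It also fails if it takes over 69 s, if anything falls off the work surface, if the arm or the gripper's body presses on something with over 40 N, if the wrist force passes 120 N, or if a joint passes its speed limit or range.

## Working session

There is one attempt and no reset: what is moved stays moved. The work goes in short steps, Python scripts to look and compute and a tool call to move; the robot and the scene stay as the last step left them, time stands still between calls to the robot, and variables do not carry over. Pictures are saved under pics/ and viewed, at most 10 in all, crops included, and the job is handed in when it is done.

Besides the shell and the picture viewer there is one more tool, called by a JSON object that holds its "api" and its "payload", one argument or row to a line. drive_tool: Moves the arm, as the interface text tells. Its arguments: {"type":"object","properties":{"increments":{"type":"array","items":{"type":"number"}},"force":{"type":"number"}},"required":["increments"]}

```bash
mkdir -p pics
cat > h.py <<'E'
import numpy as np, cv2
from workcell import telemetry, viewer, bot
def cam(n):
    im,d=viewer.read_camera(n); return np.array(im),np.array(d)
def cal(n):
    c=viewer.get_calibration(n); return [np.array(c[k],float) for k in("mtx","D","R","t")]
def ray(n,uv):
    K,D,R,t=cal(n); p=cv2.undistortPoints(np.array(uv,float).reshape(-1,1,2),K,D).reshape(-1,2)
    d=np.c_[p,np.ones(len(p))]; return -R.T@t.ravel(), d, R, t.ravel()
def onplane(n,uv,z):
    C,d,R,t=ray(n,uv); w=d@R; return C+w*((z-C[2])/w[:,2])[:,None]
def deproj(n,uv,depth):
    C,d,R,t=ray(n,uv); return (d*np.array(depth).reshape(-1,1)-t)@R
def proj(n,X):
    K,D,R,t=cal(n); return cv2.projectPoints(np.array(X,float).reshape(-1,3),cv2.Rodrigues(R)[0],t,K,D)[0].reshape(-1,2)
def cloud(n,d):
    v,u=np.mgrid[0:384,0:512]; return deproj(n,np.c_[u.ravel(),v.ravel()],d.ravel()).reshape(384,512,3)
E
python3 - <<'E'
from h import *
for n in("top","side"):
    im,d=cam(n); cv2.imwrite(f"pics/{n}0.png",cv2.resize(im,(800,600),interpolation=cv2.INTER_CUBIC)); np.savez(f"{n}0.npz",im=im,d=d)
    K,D,R,t=cal(n); print(n,-R.T@t,K[0,0],R[2])
print(telemetry.get_obs())
E
```

```text
top [ 441.14838065   -8.3465256  1054.02331528] 352.7149848321011 [ 0.05270473 -0.00139586 -0.99860916]
side [ 256.21357803 -971.16649999  617.23069429] 435.8156869781952 [ 0.22370621  0.839376   -0.49538213]
{'clock': 0.1, 'joints': array([-0.89479102,  0.50178368, -0.4267608 ,  1.55139716,  0.22081085,
        1.13832975, -0.21026347]), 'qd': array([-0.0012508 , -0.00184017,  0.0010637 , -0.00253088,  0.00102876,
        0.00113314, -0.00018315]), 'effort': array([-1.02437875e-02, -5.70820498e+01, -5.83881631e+00, -2.81749302e+01,
        1.04341249e-02,  5.74660444e-03,  7.99584399e-07]), 'eef_pos': array([260.55456103, 594.7348203 , 215.81892286]), 'tcp_rot': array([-6.43664754e-01, -3.07452995e+00,  2.85817489e-03]), 'force': array([-0.25988068,  0.60627293, -0.42807738]), 'moment': array([-0.01008013, -0.02446646,  0.02159239]), 'gripper_force': 0.0, 'gripper_width': 85.40621307619152}
```

View pics/top0.png

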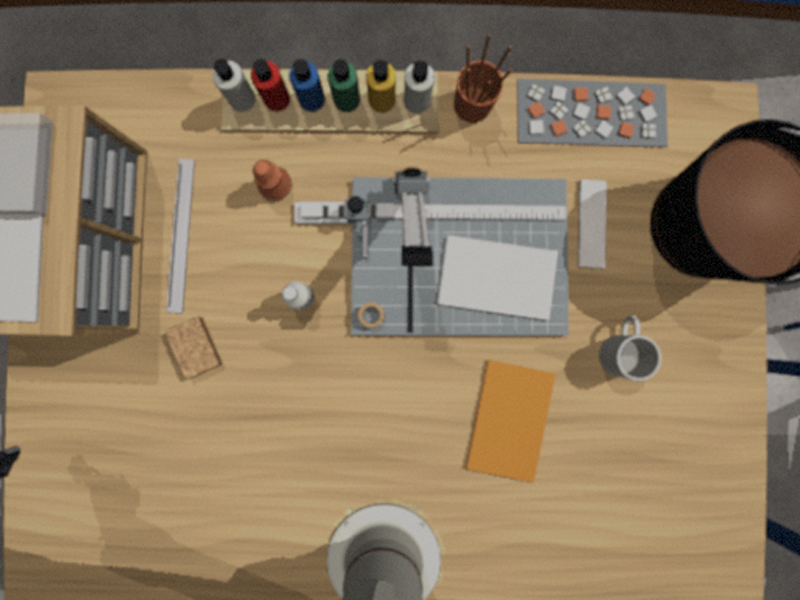

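View pics/side0.png

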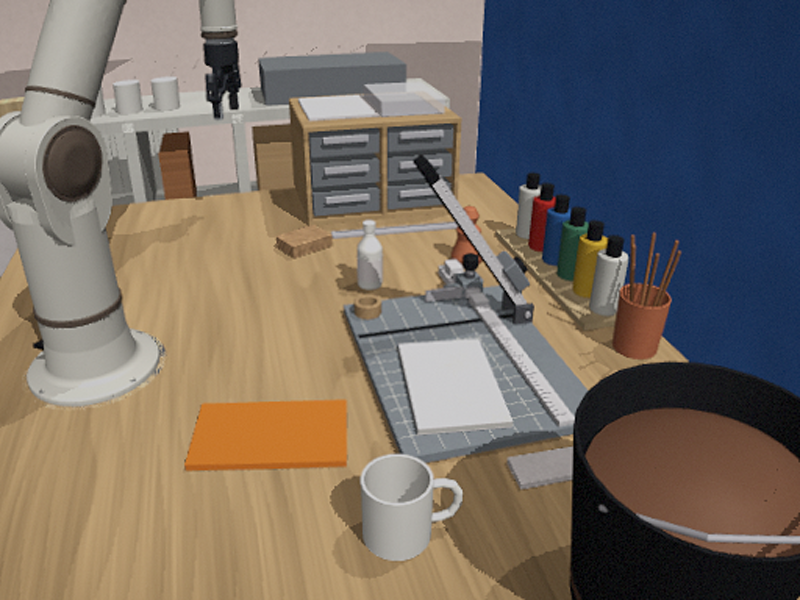

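The top view (800-px scale) shows the bed at about (351–567, 180–335), the knob at (355,205), the board centred at (498,277), the rail lip at (417,256), the glue bottle at (297,295) and the tape roll at (370,315). The side view shows the rail raised, with its free end at (425,165), and the knob at (470,262).

```bash
cat > m.py <<'E'
from h import *
def line(P): # robust line fit
    vx,vy,x,y=cv2.fitLine(P.astype(np.float32),cv2.DIST_HUBER,0,.5,.01).ravel(); return np.array([vx,vy]),np.array([x,y])
def inter(a,b):
    s=np.linalg.solve(np.c_[a[0],-b[0]],b[1]-a[1]); return a[1]+s[0]*a[0]
def board(im,z=28):
    g=cv2.cvtColor(im,cv2.COLOR_BGR2HSV); m=((g[...,1]<40)&(g[...,2]>165)).astype(np.uint8)
    m[:145]=0;m[220:]=0;m[:,:270]=0;m[:,365:]=0
    m=cv2.morphologyEx(m,cv2.MORPH_OPEN,np.ones((5,5)))
    c=max(cv2.findContours(m,0,1)[0],key=cv2.contourArea).reshape(-1,2)
    P=onplane("top",c,z)[:,:2]; return P,cv2.minAreaRect(P.astype(np.float32)),cv2.minAreaRect(c)
E
python3 - <<'E'
from m import *
f=np.load("top0.npz"); im,d=f["im"],f["d"]
g=cv2.cvtColor(im,cv2.COLOR_BGR2HSV); S=g[...,1].astype(int); 
r=im.astype(int); m=(r[...,0]>=r[...,2]-12)   # blue>=red : not wood
def edge(kind,rng,lo,hi):
    P=[]
    for k in rng:
        s=(r[k,:,2]-r[k,:,0]) if kind=='v' else (r[:,k,2]-r[:,k,0])
        s=cv2.GaussianBlur(s.astype(np.float32).reshape(1,-1),(5,1),0).ravel()
        dg=np.abs(np.gradient(s))[lo:hi]; j=int(dg.argmax())
        w=dg[max(j-2,0):j+3]; j=lo+(np.arange(max(j-2,0),max(j-2,0)+len(w))*w).sum()/w.sum()
        P.append((j,k) if kind=='v' else (k,j))
    return np.array(P)
E={'right':edge('v',range(125,205),355,372),'left':edge('v',list(range(165,205)),218,232),
'near':edge('h',range(240,355),205,225),'far':edge('h',list(range(232,250))+list(range(280,355)),107,122)}
L={k:line(onplane("top",p,18)[:,:2]) for k,p in E.items()}
for k,p in E.items():
    v,o=L[k]; P=onplane("top",p,18)[:,:2]; e=(P-o)@np.array([-v[1],v[0]]); print(k,np.degrees(np.arctan2(v[1],v[0])),o,e.std())
c={a+b:inter(L[a],L[b]) for a in('near','far') for b in('left','right')}; print(c)
print('h',np.linalg.norm(c['nearleft']-c['nearright']),np.linalg.norm(c['farleft']-c['farright']),np.linalg.norm(c['nearleft']-c['farleft']),np.linalg.norm(c['nearright']-c['farright']))
P,R,_=board(im); print('board',R,len(P))
# knob: black blob
K=(g[...,2]<70)
for n,lo,hi in(("top",(120,215),(145,240)),):
    k=np.zeros(K.shape,np.uint8); k[120:145,215:240]=K[120:145,215:240]; v,u=np.nonzero(k); print('knob',u.mean(),v.mean(),len(u),onplane("top",[(u.mean(),v.mean())],88))
cl=cloud("top",d); 
for u,v in [(355,205),(417,255),(380,212),(498,277),(460,300),(297,290),(310,212),(412,180),(267,170),(370,308)]:
    print(u,v,cl[int(v*.64),int(u*.64)].round(1))
E
```

```text
right 0.43681344 [ 583.6115  -341.28937] 0.4862852957676439
left 1.8057544 [526.0632   68.44316] 5.5853871802684285
near -89.47433 [ 424.95493 -148.5451 ] 1.4591606394977694
far -89.36777 [ 726.2138  -110.56559] 0.3766483676670261
{'nearleft': array([422.9939  ,  65.193726], dtype=float32), 'nearright': array([ 426.7343, -342.4854], dtype=float32), 'farleft': array([724.16956,  74.68882], dtype=float32), 'farright': array([ 728.7476 , -340.18286], dtype=float32)}
h 407.6963 414.8969 301.3253 302.0221
board ((536.327392578125, -207.4520263671875), (208.9296112060547, 130.21327209472656), 82.81053161621094) 223
knob 227.65546218487395 132.46218487394958 119 [[649.89904766  57.86455111  88.        ]]
355 205 [652.3  59.2  95.5]
417 255 [537.5 -40.  311.4]
380 212 [654.1  16.4  37.4]
498 277 [ 535.8 -205.1   27.6]
460 300 [ 441.1   -8.3 1054. ]
297 290 [501.3 155.8 103.2]
310 212 [652.4 148.   36. ]
412 180 [688.5 -37.9 133.8]
267 170 [710.2 215.  112. ]
370 308 [473.6  34.2  18.4]
```

Run:
```python
from m import *
from scipy.optimize import least_squares
obs={}
for n,(u0,u1,v0,v1) in(("top",(218,238,122,142)),("side",(290,312,160,177))):
    im=np.load(n+"0.npz")["im"]; m=np.zeros(im.shape[:2],np.uint8); m[v0:v1,u0:u1]=im[v0:v1,u0:u1].max(2)<55
    nb,lab,st,ce=cv2.connectedComponentsWithStats(m); i=1+st[1:,4].argmax(); print(n,st[i],ce[i]); obs[n]=ce[i]
s=least_squares(lambda X:np.concatenate([(proj(n,X)-obs[n]).ravel() for n in obs]),[655,59,80]); print(s.x,s.cost)
# bar edges in top: profile along column, brightness
im=np.load("top0.npz")["im"].astype(float).mean(2)
for u in(200,290,310,330,350):
    print(u,[(v,int(im[v,u])) for v in range(124,146)], onplane("top",[(u,128),(u,142)],26)[:,0].round(1))
for n in("top","side"):
  o=np.array([574.6,-41.4,0]);c,s=np.cos(.0096),np.sin(.0096);R=np.array([[c,-s,0],[s,c,0],[0,0,1]])
  im=np.load(n+"0.npz")["im"].copy(); im=cv2.resize(im,None,fx=3,fy=3)
  for p in [(-150,-300,18),(150,-300,18),(-150,110,18),(150,110,18),(82.5,100,92),(82.5,130,34),(70,-120,26),(95,-120,26),(70,-290,26),(-5,80,40),(65,80,40),(140,0,36)]:
    q=proj(n,R@np.array(p)+o)[0]*3+1; cv2.drawMarker(im,tuple(int(x) for x in q),(0,0,255),0,9,1)
  im=im[310:680,570:1130] if n=="top" else im[420:880,640:1190]
  cv2.imwrite(f"pics/{n}1.png",im)
```

```text
top [223 126   9  11  72] [227.05555556 130.83333333]
side [296 162  15  11  96] [301.20833333 167.09375   ]
[657.25079059  59.69278844  81.66917691] 0.2678367766309133
200 [(124, 147), (125, 142), (126, 145), (127, 142), (128, 150), (129, 173), (130, 185), (131, 184), (132, 186), (133, 184), (134, 184), (135, 185), (136, 187), (137, 180), (138, 151), (139, 120), (140, 132), (141, 157), (142, 134), (143, 98), (144, 106), (145, 141)] [675.5 633.6]
290 [(124, 130), (125, 130), (126, 130), (127, 130), (128, 131), (129, 129), (130, 139), (131, 168), (132, 183), (133, 181), (134, 178), (135, 178), (136, 177), (137, 177), (138, 174), (139, 142), (140, 113), (141, 120), (142, 136), (143, 139), (144, 139), (145, 143)] [679.9 638. ]
310 [(124, 132), (125, 132), (126, 128), (127, 130), (128, 131), (129, 129), (130, 141), (131, 169), (132, 183), (133, 183), (134, 186), (135, 182), (136, 177), (137, 175), (138, 168), (139, 149), (140, 113), (141, 123), (142, 137), (143, 140), (144, 138), (145, 140)] [681.1 639.2]
330 [(124, 135), (125, 136), (126, 135), (127, 133), (128, 135), (129, 132), (130, 137), (131, 159), (132, 176), (133, 185), (134, 185), (135, 184), (136, 176), (137, 168), (138, 162), (139, 145), (140, 114), (141, 110), (142, 130), (143, 136), (144, 138), (145, 138)] [682.4 640.4]
350 [(124, 135), (125, 135), (126, 135), (127, 138), (128, 136), (129, 136), (130, 139), (131, 159), (132, 176), (133, 185), (134, 184), (135, 185), (136, 180), (137, 170), (138, 159), (139, 149), (140, 124), (141, 116), (142, 132), (143, 135), (144, 139), (145, 135)] [683.8 641.7]
```

View pics/top1.png

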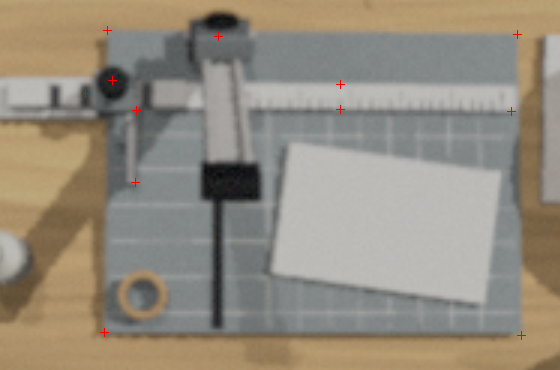

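View pics/side1.png

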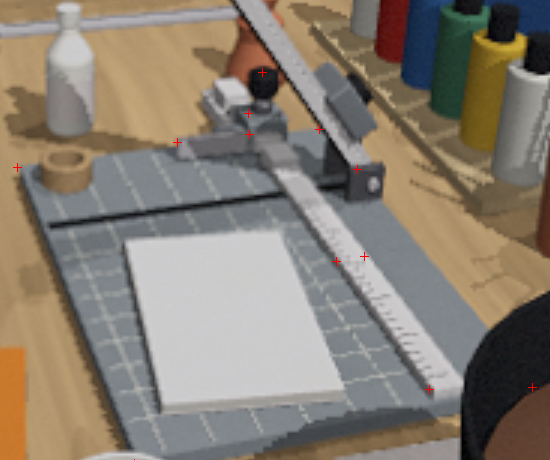

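The overlay matches: frame origin is about (575,-41), yaw 0.55°, and the predicted corners, knob and fence marks fall on their parts in both views. I'll move above the knob next.

{"api": "drive_tool", "payload": {
  "increments": [0,0,-0.423,-57.76,-33.21,0,1,0,0,-0.423,-57.76,-33.21,0,1,0,0,-0.423,-57.76,-33.21,0,1,0,0,-0.423,-57.76,-33.21,0,1,0,0,-0.423,-57.76,-33.21,0,1,0,0,-0.423,-57.76,-33.21,0,1,0,0,-0.423,-57.76,-33.21,0,1,0,0,-0.423,-57.76,-33.21,0,1,0,0,-0.423,-57.76,-33.21,0,1,0,0,-0.423,-57.76,-33.21,0,1,0,0,-0.423,-57.76,-33.21,0,1,0,0,-0.423,-57.76,-33.21,0,1,0,0,-0.423,-57.76,-33.21,0,1,0,0,-0.423,-57.76,-33.21,0,1,0,0,-0.423,-57.76,-33.21,0,1,0,0,-0.423,-57.76,-33.21,0,1,0,0,-0.423,-57.76,-33.21,0,1]
}}

```text
clock: 1.8
eef_pos: [655.5, 62.3, 216.6]
tcp_rot: [0.021, -3.141, -0.002]
force: [0.0, 0.5, 0.5]
gripper_width: 85.6
gripper_force: 0.0
```

{"api": "drive_tool", "payload": {
  "increments": [0,0,0,0,0,0,1,0,0,0,0,0,0,1,0,0,0,0,0,5,1,0,0,0,0,0,8,1,0,0,0,0,0,10,1,0,0,0,0,0,10,1,0,0,0,0,0,10,1]
}}

```text
clock: 2.5
eef_pos: [656.7, 60.1, 117.2]
tcp_rot: [0.017, -3.142, -0.0]
force: [0.3, 0.3, 0.2]
gripper_width: 85.3
gripper_force: 0.0
```

Run:
```python
from m import *
print({k:np.round(v,2) for k,v in telemetry.get_obs().items() if k in("eef_pos","tcp_rot","force")})
im,d=cam("side"); cv2.imwrite("pics/side2.png",cv2.resize(im[20:240,180:440],None,fx=2.7,fy=2.7,interpolation=2))
```

```text
{'eef_pos': array([656.66,  60.12, 117.24]), 'tcp_rot': array([ 0.02, -3.14, -0.  ]), 'force': array([0.31, 0.28, 0.22])}
```

View pics/side2.png

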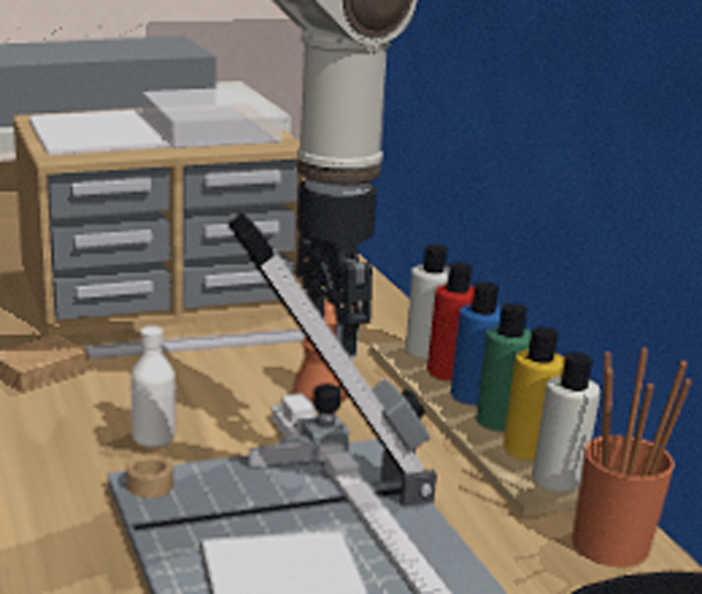

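Run:
```python
from m import *
for p in [(656.7,60,105),(656.7,12,105),(656.7,108,105),(656.7,60,92)]: print(p,((proj("side",p)[0]-[180,20])*2.7).round())
```

```text
(656.7, 60, 105) [327. 377.]
(656.7, 12, 105) [343. 397.]
(656.7, 108, 105) [311. 358.]
(656.7, 60, 92) [326. 388.]
```

Run:
```python
from m import *
im,d=cam("side"); c=cloud("side",d)
cv2.imwrite("pics/side3.png",cv2.resize(im[20:240,180:440],None,fx=2.7,fy=2.7,interpolation=2))
m=(im.max(2)<80)&(c[...,0]>600)&(c[...,0]<715)&(c[...,1]>0)&(c[...,1]<125)&(c[...,2]>60)&(c[...,2]<260)
for z in range(60,260,10):
    k=m&(c[...,2]>=z)&(c[...,2]<z+10)
    if k.any(): print(z,k.sum(),c[k].min(0).round(),c[k].max(0).round())
it,dt=cam("top"); ct=cloud("top",dt); k=(ct[...,2]>100)&(abs(ct[...,0]-656)<80)&(abs(ct[...,1]-60)<80); print(k.sum(),ct[k].min(0),ct[k].max(0))
print(telemetry.get_obs()["eef_pos"])
```

```text
60 6 [649.  48.  60.] [658.  61.  69.]
70 26 [642.  45.  71.] [667.  56.  80.]
80 36 [642.  44.  80.] [667.  65.  90.]
90 31 [644.  49.  90.] [668.  71.  93.]
150 7 [657.   5. 157.] [664. 106. 160.]
160 29 [649.   3. 160.] [666. 108. 170.]
170 40 [645.   3. 170.] [666. 108. 180.]
180 40 [644.   3. 180.] [666. 113. 190.]
190 30 [642.   5. 190.] [666. 125. 200.]
200 51 [638.   1. 200.] [668. 125. 210.]
210 58 [638.   0. 210.] [665. 124. 220.]
220 58 [636.   1. 220.] [654. 125. 230.]
230 67 [635.   0. 230.] [651. 120. 240.]
240 62 [637.   0. 240.] [667.  98. 250.]
250 44 [643.   2. 250.] [668.  67. 260.]
3819 [576.00880997 -19.82567765 100.82038896] [713.77132958 114.83736716 603.380915  ]
[658.03397847  59.94335861 118.88932015]
```

View pics/side3.png

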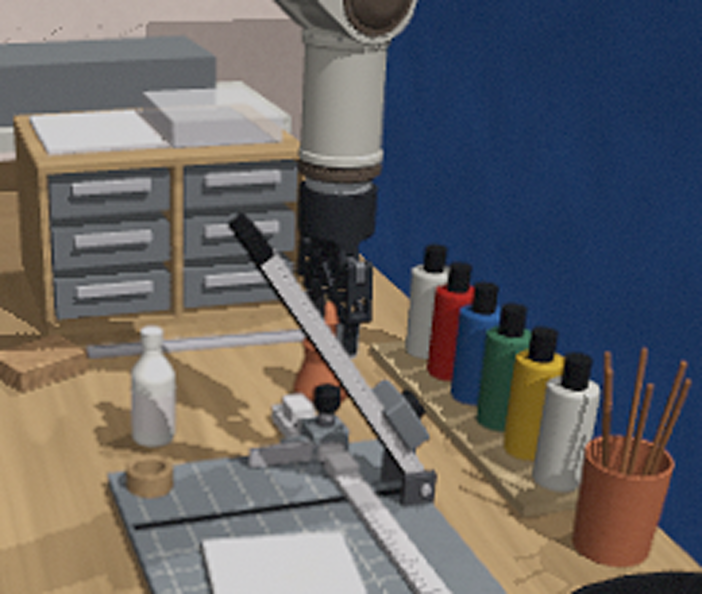

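Run:
```python
from m import *
f=np.load("side0.npz"); im,d=f["im"],f["d"]; c=cloud("side",d)
m=(im.max(2)<80)&(abs(c[...,0]-260)<80)&(abs(c[...,1]-595)<80)&(c[...,2]>60)
for z in range(150,330,10):
    k=m&(c[...,2]>=z)&(c[...,2]<z+10)
    if k.any(): print(z,k.sum(),c[k].min(0).round(),c[k].max(0).round())
print({k:np.round(v,3) for k,v in telemetry.get_obs().items()})
```

```text
240 3 [273. 635. 249.] [281. 637. 249.]
250 27 [234. 541. 250.] [288. 642. 260.]
260 26 [234. 541. 260.] [286. 640. 270.]
270 28 [232. 539. 270.] [287. 642. 280.]
280 30 [230. 539. 280.] [291. 648. 290.]
290 42 [221. 523. 291.] [296. 651. 300.]
300 60 [222. 523. 300.] [297. 653. 310.]
310 56 [223. 519. 310.] [298. 656. 320.]
320 65 [224. 523. 320.] [295. 655. 330.]
{'clock': np.float64(2.65), 'joints': array([ 0.074,  0.601, -0.291,  1.608,  0.199,  0.959,  1.299]), 'qd': array([ 0.002, -0.003,  0.001,  0.002, -0.001, -0.003, -0.001]), 'effort': array([-4.2000e-02, -6.0292e+01, -4.4720e+00, -2.5195e+01,  8.0000e-03,
        1.2000e-02,  1.0000e-03]), 'eef_pos': array([658.034,  59.943, 118.889]), 'tcp_rot': array([-1.600e-02,  3.138e+00,  1.000e-03]), 'force': array([ 0.369, -0.485, -0.545]), 'moment': array([ 0.001,  0.017, -0.034]), 'gripper_force': np.float64(0.0), 'gripper_width': np.float64(85.133)}
```

Run:
```python
from m import *
f=np.load("side0.npz"); im,d=f["im"],f["d"]; c=cloud("side",d)
print((proj("side",[(260.7,595.4,204),(260.7,595.4,249)])*1.5625).round())
m=(abs(c[...,0]-260)<80)&(abs(c[...,1]-595)<80)&(c[...,2]>150)&(c[...,2]<250); print(m.sum(), c[m][:10].round())
im,d=cam("side"); c=cloud("side",d)
m=(abs(c[...,0]-657)<40)&(abs(c[...,1]-60)<70)&(c[...,2]>98)&(c[...,2]<165); print(m.sum(), c[m].round()[::max(1,m.sum()//15)])
```

```text
[[228. 132.]
 [226. 112.]]
17 [[266. 639. 249.]
 [270. 636. 249.]
 [273. 637. 249.]
 [277. 635. 249.]
 [281. 635. 249.]
 [288. 637. 248.]
 [270. 638. 245.]
 [273. 633. 246.]
 [277. 639. 244.]
 [280. 631. 246.]]
41 [[658. 106. 163.]
 [663. 104. 164.]
 [657. 103. 161.]
 [664. 104. 160.]
 [661. 105. 157.]
 [667. 105. 157.]
 [667. 103. 154.]
 [648.  15. 163.]
 [662.   7. 165.]
 [653.   4. 164.]
 [660.   9. 161.]
 [669.  15. 158.]
 [654.   6. 161.]
 [659.   6. 160.]
 [667.  11. 157.]
 [657.   6. 157.]
 [662.   4. 158.]
 [655.   8. 154.]
 [662.  13. 151.]
 [661.  15. 147.]
 [665.  10. 149.]]
```

{"api": "drive_tool", "payload": {
  "increments": [0,0,0,0,0,0,0.06,0,0,0,0,0,0,0.06,0,0,0,0,0,0,0.06,0,0,0,0,0,0,0.06,0,0,0,0,0,0,0.06]
}}

```text
clock: 3.2
eef_pos: [656.6, 59.5, 116.8]
tcp_rot: [0.016, -3.141, -0.0]
force: [-0.3, 0.1, -0.6]
gripper_width: 45.2
gripper_force: 0.0
```

```bash
cat >> m.py <<'E'
def tips(im,d,n,p,lo,hi):
    c=cloud(n,d); m=(abs(c[...,0]-p[0])<40)&(abs(c[...,1]-p[1])<75)&(c[...,2]>lo)&(c[...,2]<hi); return c[m]
E
python3 - <<'E'
from m import *
im,d=cam("side"); P=tips(im,d,"side",(657,60),97,165); P=P[P[:,2].argsort()]; print(len(P),P[:25].round())
print(telemetry.get_obs()["eef_pos"])
E
```

```text
30 [[674. -14. 124.]
 [661.  22. 147.]
 [661.  24. 149.]
 [658.  24. 153.]
 [660.  23. 153.]
 [656.  27. 154.]
 [659.  26. 154.]
 [661.  25. 155.]
 [657.  30. 156.]
 [667.  34. 156.]
 [659.  27. 157.]
 [659.  82. 158.]
 [653.  25. 158.]
 [660.  23. 158.]
 [659.  28. 159.]
 [660.  85. 160.]
 [657.  85. 160.]
 [656.  27. 160.]
 [666.  31. 160.]
 [660.  24. 161.]
 [652.  24. 162.]
 [667.  33. 162.]
 [662.  27. 162.]
 [657.  86. 162.]
 [660.  85. 162.]]
[656.54410155  59.45781136 116.72016736]
```

{"api": "drive_tool", "payload": {
  "increments": [0,0,0,0,0,1.0,0.4,0,0,0,0,0,2.0,0.4,0,0,0,0,0,3.0,0.4,0,0,0,0,0,3.0,0.4,0,0,0,0,0,3.0,0.4]
}}

```text
clock: 3.75
eef_pos: [656.1, 59.5, 85.9]
tcp_rot: [0.016, -3.14, 0.0]
force: [0.7, -0.8, -0.0]
gripper_width: 59.9
gripper_force: 0.0
```

Run:
```python
from m import *
im,d=cam("side"); P=tips(im,d,"side",(657,60),50,165); P=P[P[:,2].argsort()]; print(len(P)); P=P[(P[:,2]>94)&(P[:,1]>0)]; print(P[:12].round())
cv2.imwrite("pics/side4.png",cv2.resize(im[100:210,240:370],None,fx=5,fy=5,interpolation=2))
print(telemetry.get_obs()["eef_pos"])
```

```text
251
[[650.  92. 105.]
 [647.  92. 106.]
 [649.  24. 106.]
 [656.  27. 107.]
 [647.  26. 108.]
 [645.  27. 108.]
 [650.  93. 108.]
 [653.  24. 109.]
 [658.  89. 109.]
 [652.  89. 110.]
 [649.  22. 110.]
 [644.  90. 110.]]
[656.57095195  59.57907183  86.54236257]
```

View pics/side4.png

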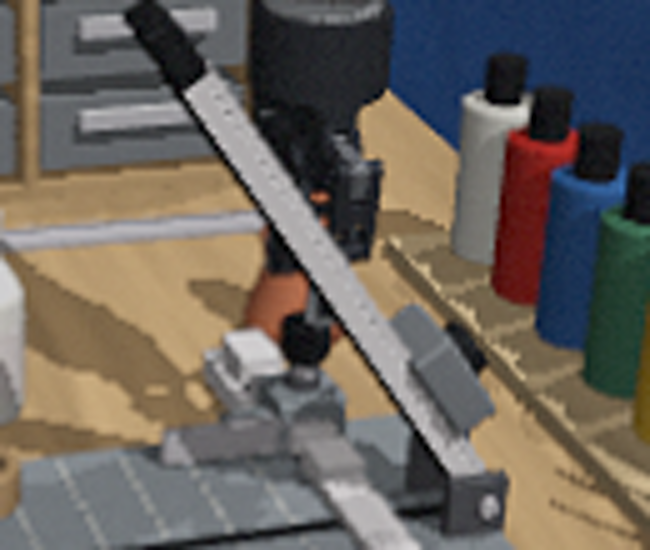

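{"api": "drive_tool", "payload": {
  "increments": [0,0,0,0,0,0,-0.1,0,0,0,0,0,0,-0.4,0,0,0,0,0,0,-0.5,0,0,0,0,0,0,-0.5,0,0,0,0,0,0,-0.5,0,0,0,0,0,0,-0.5],
  "force": 20
}}

```text
clock: 4.4
eef_pos: [656.6, 59.5, 86.9]
tcp_rot: [-0.016, 3.141, 0.0]
force: [0.1, 1.0, -0.5]
gripper_width: 21.5
gripper_force: 0.0
```

Run:
```python
from m import *
im,d=cam("side"); P=tips(im,d,"side",(657,60),50,165); P=P[P[:,2].argsort()]; P=P[(P[:,2]>70)&(P[:,1]>0)]; print(P[:60:2].round())
```

```text
[[643.  66.  72.]
 [644.  52.  72.]
 [668.  52.  72.]
 [654.  48.  73.]
 [649.  48.  73.]
 [645.  55.  73.]
 [643.  59.  75.]
 [649.  50.  75.]
 [657.  47.  76.]
 [662.  46.  76.]
 [646.  48.  77.]
 [644.  60.  77.]
 [649.  50.  78.]
 [642.  64.  79.]
 [654.  48.  79.]
 [662.  46.  79.]
 [644.  54.  80.]
 [655.  50.  81.]
 [668.  53.  81.]
 [646.  51.  82.]
 [659.  47.  82.]
 [656.  47.  82.]
 [643.  60.  84.]
 [649.  51.  84.]
 [651.  49.  85.]
 [656.  47.  85.]
 [644.  61.  86.]
 [663.  49.  87.]
 [649.  51.  87.]
 [656.  47.  88.]]
```

{"api": "drive_tool", "payload": {
  "increments": [0,0,0,0,0,0.3,-0.5,0,0,0,0,0,0.5,-0.5,0,0,0,0,0,0.5,-0.5]
}}

```text
clock: 4.75
eef_pos: [656.2, 59.5, 81.2]
tcp_rot: [0.016, -3.141, 0.0]
force: [-0.7, 0.9, 0.1]
gripper_width: 21.3
gripper_force: 0.0
```

{"api": "drive_tool", "payload": {
  "increments": [0,0,0,0,0,0,0.2,0,0,0,0,0,0,0.2,0,0,0,0,0,0,0.2,0,0,0,0,0,0.5,0.2,0,0,0,0,0,1.0,0.2,0,0,0,0,0,1.5,0.2,0,0,0,0,0,1.5,0.2,0,0,0,0,0,1.5,-0.4,0,0,0,0,0,1.5,-0.4,0,0,0,0,0,1.5,-0.4,0,0,0,0,0,1.5,-0.4]
}}

```text
clock: 5.85
eef_pos: [656.6, 59.6, 66.9]
tcp_rot: [-0.016, 3.141, 0.0]
force: [-0.2, 0.8, 0.1]
gripper_width: 28.3
gripper_force: 19.9
```

Run:
```python
from m import *
im,d=cam("side"); print(telemetry.get_obs()["eef_pos"])
cv2.imwrite("pics/side5.png",cv2.resize(im[110:210,250:350],None,fx=6,fy=6,interpolation=2))
```

```text
[656.63328158  59.61540059  66.94019737]
```

View pics/side5.png

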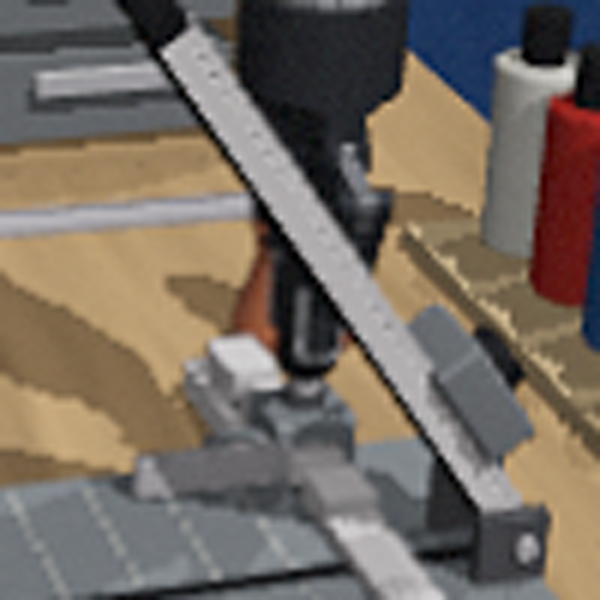

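The fingers now stop on the knob at 28 mm opening, so the real tips sit about 30 mm higher than the stated tool frame implies. I'll regrip 9 mm lower and then lift.

{"api": "drive_tool", "payload": {
  "increments": [0,0,0,0,0,0,0.1,0,0,0,0,0,0,0.1,0,0,0,0,0,0.4,0.1,0,0,0,0,0,0.9,0.1,0,0,0,0,0,0.9,0.1,0,0,0,0,0,0.9,-0.5,0,0,0,0,0,0.9,-0.5,0,0,0,0,0,0.9,-0.5,0,0,0,0,0,0.9,-0.5],
  "force": 60
}}

```text
clock: 6.8
eef_pos: [656.4, 59.6, 57.8]
tcp_rot: [0.016, -3.141, -0.0]
force: [-1.3, 0.1, 0.3]
gripper_width: 27.5
gripper_force: 59.1
```

{"api": "drive_tool", "payload": {
  "increments": [0,0,0,0,0,-0.4,-0.5,0,0,0,0,0,-0.8,-0.5,0,0,0,0,0,-1.2,-0.5,0,0,0,0,0,-1.3,-0.5,0,0,0,0,0,-1.3,-0.5]
}}

```text
clock: 7.3
eef_pos: [656.3, 59.6, 70.4]
tcp_rot: [0.016, -3.141, -0.0]
force: [1.7, 1.2, -9.6]
gripper_width: 27.4
gripper_force: 59.7
```

Run:
```python
from m import *
im,d=cam("side"); c=cloud("side",d); print({k:np.round(v,2) for k,v in telemetry.get_obs().items() if k in("eef_pos","force","gripper_force","gripper_width")})
```

```text
{'eef_pos': array([656.31,  59.55,  70.33]), 'force': array([  3.01,   0.87, -11.6 ]), 'gripper_force': np.float64(59.71), 'gripper_width': np.float64(27.41)}
```

{"api": "drive_tool", "payload": {
  "increments": [0,0,0,0,0.5,0,-0.5,0,0,0,0,1.0,0,-0.5,0,0,0,0,1.5,0,-0.5,0,0,0,0,2.0,0,-0.5,0,0,0,0,2.5,0,-0.5,0,0,0,0,3.0,0,-0.5,0,0,0,0,3.0,0,-0.5,0,0,0,0,3.0,0,-0.5]
}}

```text
clock: 8.15
eef_pos: [656.0, 91.4, 70.8]
tcp_rot: [0.018, -3.141, -0.003]
force: [1.3, 2.1, -10.7]
gripper_width: 27.1
gripper_force: 59.8
```

{"api": "drive_tool", "payload": {
  "increments": [0,0,0,0,0,0,-0.5,0,0,0,0,0,0,-0.5]
}}

```text
clock: 8.35
eef_pos: [656.0, 90.6, 70.8]
tcp_rot: [0.017, -3.141, -0.002]
force: [2.3, 1.6, -10.4]
gripper_width: 27.1
gripper_force: 59.8
```

{"api": "drive_tool", "payload": {
  "increments": [0,0,0,0,0,0.4,-0.5,0,0,0,0,0,0.8,-0.5,0,0,0,0,0,1.2,-0.5,0,0,0,0,0,1.2,-0.5,0,0,0,0,0,1.2,-0.5]
}}

```text
clock: 8.85
eef_pos: [656.1, 89.5, 58.8]
tcp_rot: [0.016, -3.141, -0.0]
force: [-1.7, 1.8, -7.8]
gripper_width: 27.4
gripper_force: 60.2
```

{"api": "drive_tool", "payload": {
  "increments": [0,0,0,0,0,0,0.3,0,0,0,0,0,0,0.3,0,0,0,0,0,0,0.3,0,0,0,0,0,-4,0.3,0,0,0,0,0,-8,0.3,0,0,0,0,0,-11.1,0.3,0,0,0,5,0,-11.1,0.3,0,0,0,10,-1,-11.1,0.3,0,0,0,15,-2,-11.1,0.3,0,0,0,20,-2,-11.1,0.3,0,0,0,22.75,-2,-11.1,0.3,0,0,0,22.75,-2,-11.1,0.3,0,0,0,22.75,-7,-11.1,0.3,0,0,0,22.75,-12,-11.1,0.3,0,0,0,22.75,-17,-11.1,0.3,0,0,0,22.75,-22,-11.1,0.3,0,0,0,22.75,-27,-11.1,0.3,0,0,0,22.75,-29.6,-11.1,0.3,0,0,0,22.75,-29.6,-11.1,0.3,0,0,0,22.75,-29.6,-11.1,0.3]
}}

```text
clock: 10.85
eef_pos: [432.7, -209.7, 170.2]
tcp_rot: [-0.013, 3.14, -0.001]
force: [0.4, 0.2, -0.2]
gripper_width: 55.7
gripper_force: 0.0
```

{"api": "drive_tool", "payload": {
  "increments": [0,0,0,0,0,5,0.3,0,0,0,0,0,9,0.3,0,0,0,0,0,12,0.3,0,0,0,0,0,12,0.3,0,0,0,0,0,12,0.3]
}}

```text
clock: 11.35
eef_pos: [432.5, -207.6, 50.2]
tcp_rot: [0.02, -3.141, -0.001]
force: [0.5, 0.6, 0.7]
gripper_width: 55.4
gripper_force: 0.0
```

Run:
```python
from m import *
from scipy.optimize import least_squares
o=telemetry.get_obs(); print(o["eef_pos"],o["force"],o["gripper_width"])
im,d=cam("side"); it,dt=cam("top"); np.savez("n1.npz",im=im,it=it,d=d,dt=dt)
c=cloud("side",d); p=o["eef_pos"]
m=(abs(c[...,0]-p[0])<30)&(abs(c[...,1]-p[1])<65)&(c[...,2]>30)&(c[...,2]<110); P=c[m]; P=P[P[:,2].argsort()]; print('tips',P[:24:2].round())
obs={}
for n,I,X in(("top",it,(656,89,80)),("side",im,(656,89,80))):
    q=proj(n,X)[0].astype(int); m=np.zeros(I.shape[:2],np.uint8); s=np.s_[q[1]-11:q[1]+11,q[0]-11:q[0]+11]; m[s]=I[s].max(2)<55
    nb,lab,st,ce=cv2.connectedComponentsWithStats(m); i=1+st[1:,4].argmax(); print(n,st[i],ce[i]); obs[n]=ce[i]
s=least_squares(lambda X:np.concatenate([(proj(n,X)-obs[n]).ravel() for n in obs]),[655,89,80]); print('knob',s.x,s.cost)
print(board(it)[1])
q=proj("side",p)[0].astype(int); cv2.imwrite("pics/side6.png",cv2.resize(im[90:250,180:400],None,fx=3.5,fy=3.5,interpolation=2))
```

```text
[ 432.46266482 -207.57257423   50.15611255] [0.50528382 0.58164622 0.69904212] 55.404447045895274
tips [[ 431. -179.   70.]
 [ 424. -177.   70.]
 [ 424. -237.   70.]
 [ 427. -175.   70.]
 [ 430. -239.   71.]
 [ 428. -240.   72.]
 [ 429. -178.   72.]
 [ 433. -239.   73.]
 [ 424. -238.   74.]
 [ 438. -241.   74.]
 [ 420. -178.   74.]
 [ 420. -176.   75.]]
top [212 127  10  10  71] [216.46478873 131.14084507]
side [293 158   9  11  84] [297.01190476 162.97619048]
knob [655.66824447  89.45107424  80.91042143] 0.13027073401327138
((536.156982421875, -207.46461486816406), (211.03598022460938, 130.70518493652344), 82.96441650390625)
```

View pics/side6.png

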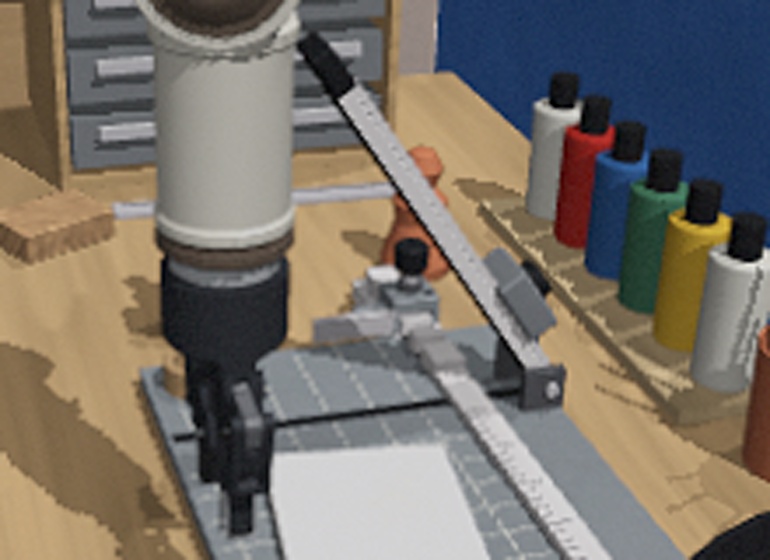

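The stop has moved: the knob is now at (655.7, 89.5), 29.8 mm outward, and back at its down height. In the crop the fingers stand at (240,520), just in front of the board's near edge. I'll lower to board height next.

{"api": "drive_tool", "payload": {
  "increments": [0,0,0,0,0,2,0.3,0,0,0,0,0,4,0.3,0,0,0,0,0,4.4,0.3,0,0,0,0,0,4.4,0.3]
}}

```text
clock: 11.85
eef_pos: [432.5, -209.0, 6.7]
tcp_rot: [-0.016, 3.141, -0.001]
force: [0.5, 0.1, 0.1]
gripper_width: 55.7
gripper_force: 0.0
```

Run:
```python
from m import *
o=telemetry.get_obs(); print(o["eef_pos"],o["force"],o["gripper_width"])
im,d=cam("side")
c=cloud("side",d); p=o["eef_pos"]
m=(im.max(2)<60)&(abs(c[...,0]-p[0])<25)&(abs(c[...,1]-p[1])<65)&(c[...,2]>10)&(c[...,2]<80); P=c[m]; P=P[P[:,2].argsort()]; print('tips',P[:24:2].round())
```

```text
[ 432.46466927 -208.95597597    6.69101379] [0.54960522 0.13524481 0.09930681] 55.67873421787935
tips [[ 428. -273.   13.]
 [ 430. -170.   19.]
 [ 430. -240.   28.]
 [ 423. -179.   30.]
 [ 428. -182.   31.]
 [ 428. -179.   31.]
 [ 438. -243.   32.]
 [ 431. -178.   33.]
 [ 423. -181.   34.]
 [ 427. -244.   35.]
 [ 435. -247.   35.]
 [ 423. -180.   36.]]
```

{"api": "drive_tool", "payload": {
  "increments": [0,0,0,0,0,0.3,0.3,0,0,0,0,0,0.5,0.3,0,0,0,0,0,0.5,0.3,0,0,0,-1,0,0.5,0.3,0,0,0,-2,0,0.5,0.3,0,0,0,-2.5,0,0.5,0.3,0,0,0,-3,0,0.5,0.3,0,0,0,-3.5,0,0.5,0.3,0,0,0,-4,0,0.5,0.3,0,0,0,-4.5,0,0.5,0.3,0,0,0,-5,0,0.5,0.3,0,0,0,-5.5,0,0.5,0.3,0,0,0,-5.5,0,0.5,0.3]
}}

```text
clock: 13.2
eef_pos: [487.9, -208.1, 0.9]
tcp_rot: [-0.017, 3.141, -0.0]
force: [0.9, -0.3, 0.1]
gripper_width: 55.4
gripper_force: 0.0
```

```bash
cat >> m.py <<'E'
O=np.array([574.9,-41.3]); A=0.0096
def tocut(p): p=np.asarray(p)[...,:2]-O; c,s=np.cos(A),np.sin(A); return p@np.array([[c,-s],[s,c]])
E
python3 - <<'E'
from m import *
o=telemetry.get_obs(); print(o["eef_pos"],o["force"],tocut(o["eef_pos"]))
it,dt=cam("top"); c=cloud("top",dt)
g=cv2.cvtColor(it,cv2.COLOR_BGR2HSV); m=((g[...,1]<40)&(g[...,2]>165)&(c[...,2]>21)&(c[...,2]<34)).astype(np.uint8); m[:145]=0;m[225:]=0;m[:,265:][:,100:]=0
m=cv2.morphologyEx(m,cv2.MORPH_OPEN,np.ones((5,5))); k=max(cv2.findContours(m,0,1)[0],key=cv2.contourArea).reshape(-1,2)
P=tocut(onplane("top",k,28)); print(cv2.minAreaRect(P.astype(np.float32)), P.min(0),P.max(0)); h=cv2.convexHull(P.astype(np.float32)); print(cv2.approxPolyDP(h,6,True).reshape(-1,2).round())
E
```

```text
[ 487.92272805 -208.12448454    0.89339814] [ 0.9342438  -0.27992241  0.14722428] [ -88.57475452 -165.98182835]
((-9.603004455566406, -158.3422393798828), (126.7564468383789, 207.8069305419922), 0.40581566095352173) [ -73.71543786 -261.83305726] [ 53.68977612 -54.69101087]
[[ -74.  -55.]
 [ -70. -137.]
 [  13. -261.]
 [  49. -262.]
 [  53.  -58.]]
```

{"api": "drive_tool", "payload": {
  "increments": [0,0,0,-0.4,0,0,0.3,0,0,0,-0.8,0,0,0.3,0,0,0,-1.2,0,0,0.3,0,0,0,-1.5,0,0,0.3,0,0,0,-1.5,0,0,0.3]
}}

```text
clock: 13.75
eef_pos: [502.6, -208.0, 0.9]
tcp_rot: [-0.017, 3.141, -0.0]
force: [0.1, 0.4, 0.7]
gripper_width: 55.5
gripper_force: 0.0
```

{"api": "drive_tool", "payload": {
  "increments": [0,0,0,-0.1,0,0,0.3,0,0,0,-0.2,0,0,0.3,0,0,0,-0.2,0,0,0.3]
}}

```text
clock: 14.05
eef_pos: [503.8, -208.1, 0.8]
tcp_rot: [0.016, -3.142, -0.0]
force: [-0.4, -0.2, 0.7]
gripper_width: 55.8
gripper_force: 0.0
```

{"api": "drive_tool", "payload": {
  "increments": [0,0,0,-0.1,0,0,0.3,0,0,0,-0.2,0,0,0.3,0,0,0,-0.2,0,0,0.3]
}}

```text
clock: 14.35
eef_pos: [506.0, -208.0, 0.8]
tcp_rot: [-0.016, 3.141, -0.0]
force: [0.2, -0.2, -0.6]
gripper_width: 55.4
gripper_force: 0.0
```

```bash
cat >> m.py <<'E'
def bcut():
    it,dt=cam("top"); c=cloud("top",dt)
    g=cv2.cvtColor(it,cv2.COLOR_BGR2HSV); m=((g[...,1]<40)&(g[...,2]>165)&(c[...,2]>21)&(c[...,2]<34)).astype(np.uint8); m[:142]=0;m[225:]=0;m[:,:225]=0;m[:,362:]=0
    m=cv2.morphologyEx(m,cv2.MORPH_OPEN,np.ones((5,5))); k=max(cv2.findContours(m,0,1)[0],key=cv2.contourArea).reshape(-1,2)
    P=tocut(onplane("top",k,28)); o=telemetry.get_obs(); print('tcp',tocut(o["eef_pos"]),o["eef_pos"][2],o["force"].round(1))
    print(cv2.minAreaRect(P.astype(np.float32)), P.min(0),P.max(0)); h=cv2.convexHull(P.astype(np.float32)); print(cv2.approxPolyDP(h,6,True).reshape(-1,2).round())
    return it,dt
E
python3 - <<'E'
from m import *
it,dt=bcut(); np.savez("n2.npz",it=it,dt=dt)
v=it.astype(int).mean(2)
for u in(280,300,320,340,350): print(u,[int(x) for x in v[130:152,u]], tocut(onplane("top",[(u,139),(u,141)],26))[:,0])
E
```

```text
tcp [ -70.51702046 -166.1080693 ] 0.8058877234242839 [-0.2 -0.4 -0.4]
((2.3032188415527344, -155.57455444335938), (121.00481414794922, 208.23143005371094), 0.6115333437919617) [ -59.10154136 -259.03857812] [ 63.91341064 -51.76038068]
[[ -59.  -55.]
 [ -59. -107.]
 [ -47. -152.]
 [  43. -259.]
 [  64. -259.]
 [  62.  -55.]]
280 [157, 183, 192, 193, 195, 192, 185, 179, 174, 157, 156, 166, 168, 167, 168, 169, 169, 168, 166, 168, 170, 168] [71.02588654 65.0648676 ]
300 [147, 176, 194, 195, 194, 194, 189, 188, 184, 173, 183, 192, 194, 195, 196, 194, 193, 196, 195, 195, 194, 193] [71.58584525 65.61872533]
320 [152, 175, 193, 195, 194, 192, 186, 177, 172, 162, 178, 191, 194, 194, 195, 193, 195, 194, 194, 196, 194, 194] [72.21365748 66.2377343 ]
340 [147, 165, 184, 186, 182, 181, 182, 182, 181, 169, 177, 192, 194, 194, 194, 194, 194, 192, 183, 159, 133, 125] [72.91148829 66.92399282]
350 [149, 163, 186, 191, 193, 193, 189, 177, 167, 163, 161, 174, 186, 188, 188, 187, 189, 187, 189, 189, 188, 189] [73.28750394 67.29315646]
```

{"api": "drive_tool", "payload": {
  "increments": [0,0,0,-0.1,0,0,0.3,0,0,0,-0.15,0,0,0.3,0,0,0,-0.15,0,0,0.3]
}}

```text
clock: 14.7
eef_pos: [507.5, -208.0, 0.8]
tcp_rot: [-0.016, 3.141, 0.0]
force: [-0.6, -0.4, -0.4]
gripper_width: 55.6
gripper_force: 0.0
```

{"api": "drive_tool", "payload": {
  "increments": [0,0,0,-0.1,0,0,0.3,0,0,0,-0.15,0,0,0.3,0,0,0,-0.15,0,0,0.3]
}}

```text
clock: 15.0
eef_pos: [508.0, -208.1, 0.6]
tcp_rot: [0.016, -3.14, -0.0]
force: [-3.0, -0.1, 2.4]
gripper_width: 55.6
gripper_force: 1.6
```

{"api": "drive_tool", "payload": {
  "increments": [0,0,0,1,0,0,0.3,0,0,0,2,0,-2,0.3,0,0,0,2,0,-6,0.3,0,0,0.15,0,-2,-8,0.3,0,0,0.3,-2,-5,-8,0.3,0,0,0.45,-4,-8,-8,0.3,0,0,0.6,-6,-11,-8,0.3,0,0,0.75,-7.6,-13.4,-8,0.3,0,0,0.9,-7.6,-13.4,-8,0.3,0,0,1.05,-7.6,-13.4,-8,0.3,0,0,1.2,-7.6,-13.4,-8,0.3,0,0,1.35,-7.6,-13.4,-8,0.3,0,0,1.5,-7.6,-13.4,-8,0.3,0,0,1.571,-7.6,-13.4,-8,0.3,0,0,1.571,-7.6,-13.4,-8,0.3,0,0,1.571,-7.6,-13.4,-8,0.3]
}}

```text
clock: 16.6
eef_pos: [586.1, -341.1, 80.7]
tcp_rot: [2.208, 2.235, 0.0]
force: [0.9, 0.3, -0.5]
gripper_width: 55.7
gripper_force: 0.0
```

Run:
```python
from m import *
it,dt=bcut(); o=telemetry.get_obs(); print(o["tcp_rot"],o["joints"].round(2))
from scipy.spatial.transform import Rotation as R
print(R.from_rotvec(o["tcp_rot"]).as_matrix().round(3))
v=it.astype(int).mean(2)
for u in(280,290,300,320): print(u,[int(x) for x in v[130:152,u]])
```

```text
tcp [   8.3453605  -299.92946033] 80.72324277455378 [ 0.3 -0.3  0.5]
((2.0717849731445312, -156.0647430419922), (121.47813415527344, 209.00518798828125), 0.6115332245826721) [ -57.66912549 -260.92675701] [ 63.91341064 -51.78635176]
[[  62.  -55.]
 [ -53.  -55.]
 [ -58. -261.]
 [  64. -259.]]
[2.20802134e+00 2.23465418e+00 2.69812449e-04] [ 0.3   0.67  0.27  1.59 -0.21  0.91  0.66]
[[-0.012  1.     0.   ]
 [ 1.     0.012  0.   ]
 [ 0.     0.    -1.   ]]
280 [157, 184, 193, 196, 194, 192, 185, 180, 179, 173, 167, 164, 167, 169, 171, 168, 168, 169, 168, 167, 169, 168]
290 [150, 178, 192, 191, 188, 186, 187, 188, 189, 192, 195, 194, 195, 194, 198, 194, 195, 195, 194, 195, 193, 196]
300 [150, 178, 193, 195, 195, 195, 191, 189, 188, 187, 192, 192, 196, 196, 195, 196, 197, 195, 194, 196, 194, 194]
320 [152, 176, 191, 196, 194, 194, 187, 179, 179, 188, 194, 197, 195, 197, 195, 195, 195, 194, 195, 195, 196, 196]
```

{"api": "drive_tool", "payload": {
  "increments": [0,0,0,0,0,4,0.3,0,0,0,0,0,7,0.3,0,0,0,0,0,8,0.3,0,0,0,1,0,8,0.3,0,0,0,2,0,8,0.3,0,0,0,3,0,8,0.3,0,0,0,4,0,8,0.3,0,0,0,5,0,8,0.3,0,0,0,6,0,8,0.3,0,0,0,7,0,8,0.3,0,0,0,8,0,8,0.3,0,0,0,8.8,0,8,0.3,0,0,0,9.4,0,8,0.3,0,0,0,9.8,0,8,0.3,0,0,0,10,0,8,0.3]
}}

```text
clock: 18.15
eef_pos: [585.2, -240.8, 0.7]
tcp_rot: [-2.21, -2.233, 0.0]
force: [-0.1, -1.4, 0.2]
gripper_width: 55.3
gripper_force: 0.1
```

Run:
```python
from m import *
it,dt=bcut(); 
v=it.astype(int).mean(2)
for u in(265,275,280,290,300,): print(u,[int(x) for x in v[130:152,u]])
```

```text
tcp [   8.3323011  -199.43857433] 0.679822916045715 [-0.4  1.1  0.2]
((28.114973068237305, -97.70841217041016), (68.0975112915039, 127.03900146484375), 0.5510594248771667) [  -6.35765333 -160.89750129] [ 62.77306661 -34.0777748 ]
[[  -6.  -46.]
 [  -6.  -96.]
 [   3. -116.]
 [  51. -161.]
 [  63. -161.]
 [  62.  -34.]]
265 [169, 170, 168, 170, 171, 167, 169, 169, 172, 169, 170, 168, 170, 172, 171, 169, 170, 170, 172, 168, 170, 167]
275 [150, 177, 187, 192, 187, 187, 177, 175, 174, 176, 186, 194, 193, 192, 191, 192, 191, 190, 191, 191, 190, 191]
280 [153, 179, 190, 190, 192, 190, 182, 176, 177, 184, 191, 192, 191, 192, 192, 192, 192, 191, 192, 191, 192, 191]
290 [146, 173, 190, 187, 184, 183, 185, 186, 186, 190, 193, 192, 191, 191, 192, 191, 193, 192, 192, 193, 192, 193]
300 [144, 174, 193, 193, 193, 190, 187, 184, 184, 187, 188, 192, 192, 191, 192, 192, 191, 192, 193, 192, 192, 191]
```

{"api": "drive_tool", "payload": {
  "increments": [0,0,0,1,0,0,0.3,0,0,0,2,0,0,0.3,0,0,0,3,0,0,0.3,0,0,0,4,0,0,0.3,0,0,0,5,0,0,0.3,0,0,0,6,0,0,0.3,0,0,0,7,0,0,0.3,0,0,0,7.6,0,0,0.3,0,0,0,8.0,0,0,0.3,0,0,0,8.4,0,0,0.3,0,0,0,8.4,0,0,0.3]
}}

```text
clock: 19.3
eef_pos: [584.4, -156.7, 0.7]
tcp_rot: [-2.21, -2.233, -0.0]
force: [-0.4, 0.1, -0.6]
gripper_width: 55.9
gripper_force: 0.0
```

{"api": "drive_tool", "payload": {
  "increments": [0,0,0,0.15,0,0,0.3,0,0,0,0.3,0,0,0.3,0,0,0,0.3,0,0,0.3]
}}

```text
clock: 19.6
eef_pos: [584.2, -154.4, 0.8]
tcp_rot: [-2.211, -2.232, 0.0]
force: [0.1, -0.0, 0.8]
gripper_width: 55.7
gripper_force: 0.0
```

{"api": "drive_tool", "payload": {
  "increments": [0,0,0,0.15,0,0,0.3,0,0,0,0.3,0,0,0.3,0,0,0,0.3,0,0,0.3]
}}

```text
clock: 19.9
eef_pos: [584.3, -151.5, 0.8]
tcp_rot: [2.21, 2.232, -0.0]
force: [-1.0, -1.9, -0.7]
gripper_width: 56.0
gripper_force: 0.7
```

{"api": "drive_tool", "payload": {
  "increments": [0,0,0,0.1,0,0,0.3,0,0,0,0.15,0,0,0.3,0,0,0,0.15,0,0,0.3]
}}

```text
clock: 20.2
eef_pos: [584.2, -150.6, 0.9]
tcp_rot: [2.21, 2.231, -0.001]
force: [0.2, -3.3, -0.1]
gripper_width: 55.3
gripper_force: 1.9
```

{"api": "drive_tool", "payload": {
  "increments": [0,0,0,-1,0,0,0.3,0,0,0,-3,0,0,0.3,0,0,0,-6,0,-4,0.3,0,0,0,-10,0,-8,0.3,0,0,0,-15,0,-10,0.3,0,0,0,-18,0,-10,0.3,0,0,0,-18,0,-10,0.3]
}}

```text
clock: 20.9
eef_pos: [584.5, -339.2, 103.2]
tcp_rot: [2.216, 2.218, -0.004]
force: [-0.5, -0.3, -0.8]
gripper_width: 55.3
gripper_force: 0.0
```

Run:
```python
from m import *
it,dt=bcut(); im,d=cam("side"); np.savez("n3.npz",it=it,dt=dt,im=im,d=d)
v=it.astype(int).mean(2)
for X in(-90,-75,-60,-45): # columns along fence
    u=int(round(proj("top",[O[0]+70,O[1]+X,28])[0][0])); print(X,u,[int(x) for x in v[130:148,u]])
a=cv2.resize(it[115:225,210:320],None,fx=5,fy=5,interpolation=2)[:550,:400]; b=cv2.resize(im[145:255,210:320],None,fx=5,fy=5,interpolation=2)[:550,:400]
cv2.imwrite("pics/last.png",np.hstack([a,b]))
```

```text
tcp [   7.14378762 -293.35068487] 101.71466259998014 [ 0.2  0.4 -0.5]
((2.3338241577148438, 5.165794372558594), (117.98161315917969, 208.55955505371094), 0.44558730721473694) [-57.33126504 -98.81367384] [ 62.11245512 109.90117665]
[[ 61. 110.]
 [-57. 109.]
 [-53. -96.]
 [ 62. -96.]]
-90 293 [148, 178, 192, 196, 194, 192, 184, 181, 182, 187, 193, 194, 194, 194, 195, 194, 195, 194]
-75 288 [151, 180, 193, 192, 192, 194, 192, 191, 192, 194, 194, 197, 195, 196, 194, 194, 196, 196]
-60 283 [151, 179, 192, 196, 195, 194, 190, 187, 188, 187, 190, 196, 196, 193, 196, 193, 195, 193]
-45 278 [156, 183, 193, 198, 196, 194, 193, 194, 192, 191, 195, 195, 196, 196, 195, 195, 196, 194]
```

View pics/last.png

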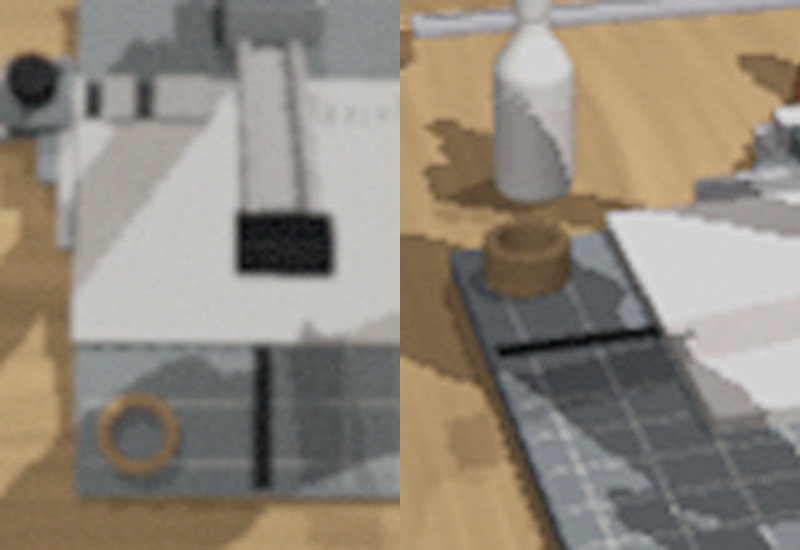

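{"api": "drive_tool", "payload": {
  "increments": [0,0,-0.15,4,-4,0,0.3,0,0,-0.3,7,-7,0,0.3,0,0,-0.45,10,-10.6,0,0.3,0,0,-0.6,13,-10.6,0,0.3,0,0,-0.75,16,-10.6,0,0.3,0,0,-0.9,19,-10.6,0,0.3,0,0,-1.05,20.35,-10.6,0,0.3,0,0,-1.2,20.35,-10.6,0,0.3,0,0,-1.35,20.35,-10.6,0,0.3,0,0,-1.5,20.35,-10.6,0,0.3,0,0,-1.571,20.35,-10.6,4,0.3,0,0,-1.571,20.35,-10.6,8,0.3,0,0,-1.571,20.35,-10.6,9.9,0.3,0,0,-1.571,20.35,-10.6,9.9,0.3,0,0,-1.571,20.35,-10.6,9.9,0.3]
}}

```text
clock: 22.5
eef_pos: [477.4, -124.8, 1.1]
tcp_rot: [0.021, -3.14, -0.003]
force: [0.4, 0.6, 0.3]
gripper_width: 55.5
gripper_force: 0.0
```

{"api": "drive_tool", "payload": {
  "increments": [0,0,0,-0.8,0,0,0.3,0,0,0,-1.6,0,0,0.3,0,0,0,-2.2,0,0,0.3,0,0,0,-2.6,0,0,0.3,0,0,0,-2.8,0,0,0.3,0,0,0,-2.8,0,0,0.3]
}}

```text
clock: 23.1
eef_pos: [506.3, -127.0, 1.8]
tcp_rot: [-0.016, 3.141, 0.0]
force: [1.2, -0.9, -0.6]
gripper_width: 55.7
gripper_force: 0.0
```

{"api": "drive_tool", "payload": {
  "increments": [0,0,0,-0.1,0,0,0.3,0,0,0,-0.2,0,0,0.3,0,0,0,-0.2,0,0,0.3]
}}

```text
clock: 23.4
eef_pos: [507.1, -127.1, 1.6]
tcp_rot: [0.016, -3.14, -0.0]
force: [-1.6, 0.4, 1.7]
gripper_width: 55.6
gripper_force: 1.0
```

{"api": "drive_tool", "payload": {
  "increments": [0,0,0,-0.1,0,0,0.3,0,0,0,-0.1,0,0,0.3]
}}

```text
clock: 23.6
eef_pos: [507.1, -127.0, 1.4]
tcp_rot: [0.016, -3.138, -0.0]
force: [-4.7, 0.8, 3.8]
gripper_width: 55.3
gripper_force: 2.5
```

{"api": "drive_tool", "payload": {
  "increments": [0,0,0,1.5,0,0,0.3,0,0,0,3,0,0,0.3,0,0,0,3,-1,-4,0.3,0,0,0,3,-3,-8,-1,0,0,0,3,-3,-13,-1,0,0,0,2,-3,-17,-1,0,0,0,-1,-3,-21,-1,0,0,0,-4,-3,-24,-1,0,0,0,-7,-3,-26.3,-1,0,0,0,-9.2,-3,-26.3,-1,0,0,0,-9.2,-3,-26.3,-1,0,0,0,-9.2,-3,-26.3,-1]
}}

```text
clock: 24.8
eef_pos: [601.3, -155.8, 264.2]
tcp_rot: [0.017, -3.141, -0.0]
force: [-0.6, 0.1, -1.1]
gripper_width: 0.1
gripper_force: 0.0
```

Run:
```python
from m import *
o=telemetry.get_obs(); p=o["eef_pos"]; print(p,tocut(p),o["gripper_width"],o["force"])
im,d=cam("side"); it,dt=cam("top"); np.savez("n4.npz",im=im,d=d,it=it,dt=dt); c=cloud("side",d)
m=(abs(c[...,0]-p[0])<30)&(abs(c[...,1]-p[1])<35)&(c[...,2]>200)&(c[...,2]<360); P=c[m]; P=P[P[:,2].argsort()]; print('tips',P[:24:2].round())
# rail profile from top & side depth
for n,cc in(("top",cloud("top",dt)),("side",c)):
    q=tocut(cc.reshape(-1,3)); z=cc.reshape(-1,3)[:,2]; k=(abs(q[:,1])<19)&(z>60)&(z<330)&(q[:,0]<70)&(q[:,0]>-90)
    for x in range(-80,70,15):
        w=k&(q[:,0]>=x)&(q[:,0]<x+15)
        if w.sum(): print(n,x+7,np.percentile(z[w],[5,50,95]).round())
bcut()
```

```text
[ 601.27254028 -155.78443474  264.16940162] [  25.27229135 -114.73233184] 0.08371150280223233 [-0.5597677   0.0737323  -1.08477997]
tips [[ 606. -160.  280.]
 [ 599. -160.  281.]
 [ 597. -160.  281.]
 [ 592. -160.  282.]
 [ 606. -160.  283.]
 [ 610. -162.  283.]
 [ 603. -161.  283.]
 [ 595. -160.  284.]
 [ 590. -148.  284.]
 [ 591. -162.  285.]
 [ 595. -160.  286.]
 [ 590. -160.  286.]]
top -43 [304. 310. 313.]
top -28 [290. 299. 308.]
top -13 [257. 271. 287.]
top 2 [237. 249. 264.]
top 17 [217. 229. 245.]
top 32 [195. 208. 222.]
top 47 [172. 186. 202.]
top 62 [150. 163. 179.]
side -58 [302. 305. 307.]
side -43 [285. 308. 314.]
side -28 [261. 276. 298.]
side -13 [239. 260. 281.]
side 2 [217. 239. 260.]
side 17 [196. 217. 238.]
side 32 [174. 195. 216.]
side 47 [154. 175. 194.]
side 62 [132. 151. 172.]
tcp [  24.23657707 -115.2202006 ] 264.23077854645646 [-0.  -0.4  0.8]
((2.3812255859375, 4.98126220703125), (117.98538208007812, 208.207763671875), 0.41852280497550964) [-57.00892103 -98.81904643] [ 62.11245512 108.86572001]
[[-28. 109.]
 [-49. 109.]
 [-57.  62.]
 [-56. -87.]
 [-32. -99.]
 [ 62. -96.]
 [ 61.  42.]]
```

{"api": "drive_tool", "payload": {
  "increments": [0,0,0,0,4,0,-1,0,0,0,0,8,0,-1,0,0,0,0,11.5,0,-1,0,0,0,0,11.5,0,-1,0,0,0,0,11.5,0,-1]
}}

```text
clock: 25.45
eef_pos: [599.6, -40.3, 264.8]
tcp_rot: [0.019, -3.141, 0.0]
force: [-0.2, -1.2, 0.6]
gripper_width: -0.1
gripper_force: 0.0
```

{"api": "drive_tool", "payload": {
  "increments": [0,0,0,0.4,0,1.5,-1,0,0,0,0.8,0,2.5,-1,0,0,0,1.0,0,3.3,-1,0,0,0,1.7,0,3.8,-1,0,0,0,2.4,0,4.4,-1,0,0,0,3.2,0,5.0,-1,0,0,0,4.0,0,5.5,-1]
}}

```text
clock: 26.15
eef_pos: [559.6, -41.5, 209.5]
tcp_rot: [-0.016, 3.141, 0.0]
force: [0.3, 0.1, 0.3]
gripper_width: 0.1
gripper_force: 0.5
```

Now check the rail's angle with the cameras before I go on.

```bash
cat >> m.py <<'E'
def rail():
    o=telemetry.get_obs(); p=o["eef_pos"]; print(tocut(p),p[2],o["force"].round(1))
    im,d=cam("side"); c=cloud("side",d).reshape(-1,3); q=tocut(c); z=c[:,2]; I=im.reshape(-1,3)
    k=(abs(q[:,1]+18)<6)&(z>38)&(z<330)&(q[:,0]<75)&(q[:,0]>-200)&(I.min(1)>90)
    for x in range(-180,75,20):
        w=k&(q[:,0]>=x)&(q[:,0]<x+20)
        if w.sum()>3: print(x+10,w.sum(),np.percentile(z[w],[10,50,90]).round(), 'ang',np.arctan2(np.median(z[w])-36,140-np.median(q[w,0])).round(3))
E
python3 -c "
from m import *
rail()"
```

```text
[-15.33179484  -0.0283749 ] 209.48830938674433 [0.3 0.1 0.3]
-50 69 [233. 245. 256.] ang 0.839
-30 78 [210. 223. 239.] ang 0.832
-10 73 [191. 203. 216.] ang 0.839
10 69 [167. 180. 195.] ang 0.838
30 70 [147. 158. 172.] ang 0.838
50 61 [124. 138. 149.] ang 0.845
70 51 [108. 119. 131.] ang 0.845
```

{"api": "drive_tool", "payload": {
  "increments": [0,0,0,0.9,0,0.8,-1,0,0,0,1.8,0,1.7,-1,0,0,0,2.6,0,2.7,-1,0,0,0,3.4,0,3.7,-1,0,0,0,4.1,0,4.7,-1,0,0,0,4.8,0,5.8,-1,0,0,0,5.4,0,6.9,-1,0,0,0,6.0,0,8.0,-1,0,0,0,6.5,0,9.1,-1,0,0,0,6.9,0,10.3,-1,0,0,0,7.3,0,11.5,-1,0,0,0,7.7,0,12.7,-1,0,0,0,7.9,0,13.7,-1,0,0,0,8.1,0,14.5,-1,0,0,0,8.1,0,14.5,-1]
}}

```text
clock: 27.7
eef_pos: [478.0, -42.2, 63.5]
tcp_rot: [0.016, -3.139, -0.0]
force: [-0.5, 0.3, 0.1]
gripper_width: -0.0
gripper_force: 0.0
```

```bash
python3 -c "
from m import *
rail()"
```

```text
[-9.69079831e+01 -1.75584175e-02] 63.52044059244709 [-0.5  0.3  0.1]
-150 37 [50. 58. 65.] ang 0.075
-130 157 [ 53. 292. 322.] ang 0.764
-110 63 [ 48.  57. 256.] ang 0.083
-90 61 [47. 55. 89.] ang 0.084
-70 82 [ 47. 255. 315.] ang 0.808
-50 51 [44. 51. 60.] ang 0.076
-30 46 [43. 50. 57.] ang 0.083
-10 49 [41. 49. 56.] ang 0.083
10 46 [41. 49. 55.] ang 0.097
30 41 [40. 47. 53.] ang 0.097
50 61 [40. 55. 74.] ang 0.214
70 44 [42. 65. 75.] ang 0.373
```

{"api": "drive_tool", "payload": {
  "increments": [0,0,0,0,0,0.6,-1,0,0,0,0.1,0,1.2,-1,0,0,0,0.2,0,1.7,-1,0,0,0,0.2,0,2.1,-1,0,0,0,0.2,0,2.1,-1]
}}

```text
clock: 28.25
eef_pos: [476.6, -42.3, 43.2]
tcp_rot: [0.016, -3.14, -0.0]
force: [-1.1, 0.7, -0.3]
gripper_width: -0.1
gripper_force: 0.0
```

```bash
python3 -c "
from m import *
rail()"
```

```text
[-9.82616414e+01 -1.54804630e-02] 43.15996812219039 [-1.1  0.7 -0.3]
-150 24 [40. 43. 48.] ang 0.025
-130 182 [ 44. 286. 322.] ang 0.749
-110 41 [ 39.  45. 236.] ang 0.034
-90 35 [ 39.  43. 140.] ang 0.032
-70 85 [ 42. 277. 320.] ang 0.857
-50 31 [39. 44. 47.] ang 0.042
-30 25 [40. 42. 48.] ang 0.037
-10 26 [40. 42. 48.] ang 0.037
10 30 [40. 44. 49.] ang 0.063
30 26 [40. 44. 48.] ang 0.075
50 46 [40. 62. 70.] ang 0.28
70 42 [39. 62. 70.] ang 0.351
```

{"api": "drive_tool", "payload": {
  "increments": [0,0,0,0,0,0.2,-1,0,0,0,0,0,0.4,-1,0,0,0,0,0,0.5,-1,0,0,0,0,0,0.5,-1]
}}

```text
clock: 28.7
eef_pos: [477.1, -42.3, 38.7]
tcp_rot: [0.016, -3.141, -0.0]
force: [0.9, 0.4, 0.5]
gripper_width: -0.3
gripper_force: 0.0
```

{"api": "drive_tool", "payload": {
  "increments": [0,0,0,0,0,0.1,-1,0,0,0,0,0,0.2,-1,0,0,0,0,0,0.3,-1,0,0,0,0,0,0.3,-1]
}}

```text
clock: 29.1
eef_pos: [477.0, -42.3, 35.6]
tcp_rot: [0.016, -3.141, -0.0]
force: [-0.4, -0.4, -1.3]
gripper_width: -0.3
gripper_force: 0.0
```

{"api": "drive_tool", "payload": {
  "increments": [0,0,0,0,0,0.1,-1,0,0,0,0,0,0.2,-1,0,0,0,0,0,0.2,-1]
}}

```text
clock: 29.4
eef_pos: [477.0, -42.3, 33.6]
tcp_rot: [0.016, -3.141, -0.0]
force: [-0.2, 0.0, 0.2]
gripper_width: 0.2
gripper_force: 0.0
```

{"api": "drive_tool", "payload": {
  "increments": [0,0,0,0,0,0.1,-1,0,0,0,0,0,0.2,-1,0,0,0,0,0,0.2,-1]
}}

```text
clock: 29.7
eef_pos: [477.0, -42.3, 31.6]
tcp_rot: [0.016, -3.141, -0.0]
force: [0.1, 0.3, 0.6]
gripper_width: -0.2
gripper_force: 0.0
```

{"api": "drive_tool", "payload": {
  "increments": [0,0,0,0,0,0.1,-1,0,0,0,0,0,0.2,-1,0,0,0,0,0,0.2,-1]
}}

```text
clock: 30.0
eef_pos: [477.0, -42.3, 29.6]
tcp_rot: [0.016, -3.141, -0.0]
force: [-0.5, -0.0, -0.5]
gripper_width: 0.1
gripper_force: 0.0
```

```bash
python3 -c "
from m import *
rail()"
```

```text
[-9.78670993e+01 -6.69137990e-02] 29.625976549922772 [-0.5 -0.  -0.5]
-150 24 [39. 43. 48.] ang 0.025
-130 200 [ 47. 279. 322.] ang 0.735
-110 36 [ 39.  44. 221.] ang 0.03
-90 29 [39. 44. 65.] ang 0.036
-70 110 [ 42. 269. 320.] ang 0.841
-50 25 [40. 42. 47.] ang 0.034
-30 30 [39. 43. 48.] ang 0.044
-10 28 [40. 43. 48.] ang 0.047
10 26 [40. 43. 48.] ang 0.055
30 27 [40. 44. 48.] ang 0.069
50 46 [40. 58. 70.] ang 0.247
70 48 [43. 63. 71.] ang 0.353
```

{"api": "drive_tool", "payload": {
  "increments": [0,0,0,0,0,0.15,-1,0,0,0,0,0,0.3,-1,0,0,0,0,0,0.3,-1]
}}

```text
clock: 30.35
eef_pos: [477.4, -42.3, 27.8]
tcp_rot: [-0.016, 3.141, -0.0]
force: [-3.8, 0.2, 13.7]
gripper_width: 0.0
gripper_force: 6.5
```

{"api": "drive_tool", "payload": {
  "increments": [0,0,0,0,0,0.1,-1,0,0,0,0,0,0.2,-1,0,0,0,0,0,0.2,-1]
}}

```text
clock: 30.65
eef_pos: [477.4, -42.3, 27.5]
tcp_rot: [-0.016, 3.141, -0.001]
force: [-10.6, 0.2, 34.7]
gripper_width: 0.1
gripper_force: 17.5
```

Contact is firm and the rail is seated on the board. I'll retreat straight up and check.

{"api": "drive_tool", "payload": {
  "increments": [0,0,0,0,0,-1,-1,0,0,0,0,0,-4,-1,0,0,0,0,0,-9,-1,0,0,0,3,0,-14,-1,0,0,0,8,0,-17,-1,0,0,0,12,0,-17,-1,0,0,0,12,0,-17,-1,0,0,0,12,0,-17,-1,0,0,0,12,0,-17,-1]
}}

```text
clock: 31.55
eef_pos: [358.2, -43.5, 195.0]
tcp_rot: [-0.016, 3.14, -0.0]
force: [-0.2, 0.4, 0.5]
gripper_width: -0.3
gripper_force: 0.0
```

Run:
```python
from m import *
rail()
it,dt=bcut(); v=it.astype(int).mean(2); c=cloud("top",dt)
q=tocut(c.reshape(-1,3)).reshape(384,512,2)
for a in(1,-1):
  for y0 in(30,60,90) if a>0 else(-30,-60,-90):
    k=(abs(q[...,1]-y0)<8)&(abs(q[...,0])<45)&(c[...,2]<40); print('board z at y',y0,np.median(c[...,2][k]).round(1))
for X in(-90,-75,-60,-45,35,50):
    u=int(round(proj("top",[O[0]+70,O[1]+X,28])[0][0])); print(X,[int(x) for x in v[130:146,u]])
# stop side gap: along rows
for x in(50,30,10):
    w=proj("top",[O[0]+x,O[1]+110,28])[0]; print(x,w.round(1),[int(t) for t in v[int(round(w[1])),int(w[0])-8:int(w[0])+8]])
k=(abs(q[...,1])<15)&(q[...,0]<30)&(q[...,0]>-160); print('rail top z',np.percentile(c[...,2][k&(c[...,2]<120)],[10,50,90]))
for nm,p,r in(('glue',(501,156),24),('tape',(473,34),24),('knob',(655.7,89.5),15)):
    k=(np.hypot(c[...,0]-p[0],c[...,1]-p[1])<r+12)&(c[...,2]>32); print(nm,c[k].mean(0).round())
    o=np.load("top0.npz"); c0=cloud("top",o["d"]); k=(np.hypot(c0[...,0]-p[0],c0[...,1]-p[1])<r+12)&(c0[...,2]>32); print('  was',c0[k].mean(0).round())
```

```text
[-2.16676996e+02 -1.53083445e-01] 195.01324389815514 [-0.2  0.4  0.5]
-150 22 [40. 44. 49.] ang 0.028
-130 30 [40. 44. 48.] ang 0.029
-110 28 [40. 43. 49.] ang 0.028
-90 32 [39. 43. 48.] ang 0.032
-70 28 [39. 44. 47.] ang 0.036
-50 29 [39. 43. 49.] ang 0.038
-30 26 [40. 44. 49.] ang 0.044
-10 27 [40. 43. 48.] ang 0.049
10 27 [39. 43. 48.] ang 0.051
30 27 [39. 43. 48.] ang 0.062
50 48 [42. 60. 70.] ang 0.264
70 47 [40. 62. 70.] ang 0.341
tcp [-2.16711605e+02 -3.65761893e-02] 194.55919672174736 [-0.2  0.1 -0.7]
((2.83978271484375, -59.26410675048828), (79.02243041992188, 118.61823272705078), 89.94296264648438) [-56.43009248 -98.81367384] [ 62.11245512 -19.71717709]
[[ 62. -31.]
 [ 44. -22.]
 [-56. -20.]
 [-56. -99.]
 [ 62. -96.]]
board z at y 30 28.5
board z at y 60 28.3
board z at y 90 28.5
board z at y -30 28.3
board z at y -60 28.3
board z at y -90 28.4
-90 [141, 167, 185, 187, 187, 184, 176, 171, 174, 177, 183, 187, 188, 186, 187, 185]
-75 [140, 168, 182, 186, 185, 184, 183, 183, 183, 185, 187, 185, 187, 186, 187, 187]
-60 [143, 170, 188, 188, 186, 185, 180, 178, 177, 177, 183, 186, 187, 187, 186, 184]
-45 [146, 172, 183, 185, 187, 185, 185, 186, 186, 184, 184, 185, 186, 186, 186, 187]
35 [144, 159, 157, 158, 154, 154, 154, 146, 134, 134, 148, 155, 157, 154, 158, 154]
50 [173, 185, 179, 174, 165, 159, 159, 155, 139, 133, 149, 154, 157, 152, 154, 154]
50 [225.1 145.2] [108, 121, 125, 125, 140, 164, 180, 175, 174, 183, 186, 186, 187, 187, 188, 187]
30 [224.9 151.9] [105, 102, 104, 93, 93, 134, 170, 183, 178, 176, 181, 187, 187, 187, 185, 187]
10 [224.8 158.7] [108, 112, 110, 111, 120, 154, 181, 180, 169, 172, 185, 186, 187, 187, 187, 187]
rail top z [40.67258034 43.41833535 48.86455757]
glue [493. 157.  93.]
  was [492. 157.  93.]
tape [462.  29.  42.]
  was [462.  29.  42.]
knob [652.  86.  65.]
  was [655.  84.  52.]
```

Run:
```python
from m import *
ims=[cam("top")[0].astype(float).mean(2) for _ in range(4)]; v=np.mean(ims,0)
def edge_x(y,x0,z,w=4):
    u,vv=proj("top",[*(O+np.array([x0-A*y,y+A*x0])),z])[0]; r0=int(round(vv)); c=int(round(u))
    s=v[r0-w:r0+w+1,c-1:c+2].mean(1); g=np.abs(np.diff(s)); j=(g*(np.arange(len(g))+.5)).sum()/g.sum(); 
    i=g.argmax(); sl=slice(max(i-1,0),i+2); j=(g[sl]*(np.arange(len(g))[sl]+.5)).sum()/g[sl].sum()
    return tocut(onplane("top",[(c,r0-w+j)],z))[0,0].round(1), g.max().round()
for y in(-90,-80,-70,-60,-50,-40,40,50,60,70,80,90,100): print(y,'near',edge_x(y,-60,28),'bed near',edge_x(y,-150,18))
```

```text
-90 near (np.float64(-59.4), np.float64(37.0)) bed near (np.float64(-154.2), np.float64(24.0))
-80 near (np.float64(-58.4), np.float64(31.0)) bed near (np.float64(-154.1), np.float64(28.0))
-70 near (np.float64(-59.8), np.float64(38.0)) bed near (np.float64(-154.3), np.float64(27.0))
-60 near (np.float64(-58.7), np.float64(34.0)) bed near (np.float64(-154.3), np.float64(26.0))
-50 near (np.float64(-58.5), np.float64(33.0)) bed near (np.float64(-154.3), np.float64(26.0))
-40 near (np.float64(-58.8), np.float64(35.0)) bed near (np.float64(-154.2), np.float64(22.0))
40 near (np.float64(-59.2), np.float64(35.0)) bed near (np.float64(-149.6), np.float64(24.0))
50 near (np.float64(-59.4), np.float64(35.0)) bed near (np.float64(-149.6), np.float64(25.0))
60 near (np.float64(-59.2), np.float64(40.0)) bed near (np.float64(-155.1), np.float64(27.0))
70 near (np.float64(-59.2), np.float64(41.0)) bed near (np.float64(-155.5), np.float64(26.0))
80 near (np.float64(-59.4), np.float64(42.0)) bed near (np.float64(-155.2), np.float64(30.0))
90 near (np.float64(-59.3), np.float64(40.0)) bed near (np.float64(-155.8), np.float64(23.0))
100 near (np.float64(-59.5), np.float64(42.0)) bed near (np.float64(-155.4), np.float64(25.0))
```

```bash
python3 -c "
from workcell import bot
print(bot.finish_job())"
```

```text
the job is handed in; nothing more can be done
None
```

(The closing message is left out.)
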